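# Clear the sawn-out waste from a pattern board into the scrap tray

## Task

The piece with the red cross has been sawn out of the pale pattern board and is waste. Move the iron weight that stands on it onto the board, upright, so that it helps to hold the board down; then set the fingertips down slowly on the waste and, leaning on it only lightly, slide it flat out of the slot and on over the edge of the bench so that it drops into the green scrap tray hanging there. The board and everything else stay where they are, and the weight stays standing on the board.

Things in the scene. Friction and masses are not known exactly. Their poses are not given: they have to be found in the camera images.
- offcut: the waste: flat loose fibreboard, 116 x 80 x 6 mm, about 55 g, red crayon cross on top. Origin: centre of its underside; x along the 116 mm, out of the slot; z up. Lies in the slot flat and hard on the bench (touch down at 5 mm/s: faster overshoots), top level with the board's, 2 mm saw gap on three sides, no room for a finger. Pads grip it better than the bench (friction 0.3): 4 to 10 N drags it
- panel: the board to keep: loose fibreboard, 168 (x) x 340 (y) x 6 mm, 340 g. Origin: centre of the outline, underside; z up. Slot from x -34 to the front edge at x +84, open there, y -42 to +42 mm. Front faces the bench's far edge within 15 degrees. Beside the slot two arms 118 x 128 mm: on the rear of one stands weight_b, of the other the wax tin; their fronts (x over 10 mm) are free
- weight: dark iron pattern weight standing on the waste, to be moved: round base 56 mm across, narrow waist, ball on top; 73 mm high, about 0.6 kg. Origin: centre of its base, z up
- weight_ball (a point): centre of that weight's 42 mm ball, 52 mm above its base: the place to grip
- weight_b: a second, equal iron weight, standing on the rear half of one arm of the board; leave it. Origin: centre of its base
- wax_tin: round brass tin, 46 mm across, 26 mm high, on the rear half of the other arm; leave it. Origin: centre of its base
- hammer: cobbler's hammer, 260 mm long, lying on the bench to one side of the board; leave it. Origin: middle of its length, underside; the head points to +x
- knife: yellow utility knife, 155 mm long, lying on the bench on the other side; leave it. Origin: underside, near the middle; the blade points to +x
- tray: green sheet-metal scrap tray, 220 (x) x 300 (y) x 120 mm deep, walls 3 mm, open on top, hung below the far edge of the bench; its place along the edge varies. Origin: centre of its underside; rim 120 mm above that, 30 mm below the bench top; near wall 7 mm beyond the bench's edge
- bench_edge (a point): a point on the far edge of the bench, at the height of the bench top; the edge is straight and runs along world y; waste that slides over it in world +x drops into the tray where the tray hangs
Mind the look-alikes: they are no part of the job. Leave any pink or turquoise look-alike of the weight alone. Of the things that look like the offcut, the smallest one is meant.

How it is judged (in metres and radians):
On the way, in this order (a step that is already met when the one before it is completed fails the run):
1. the weight stands upright on the board, off the waste and let go of (contact force between weight and panel above 3 N and contact force between weight and offcut below 0.05 N and angle between weight's own z axis and vertical below 0.1 rad and contact force between the fingers and weight below 0.1 N), for 0.3 s.
2. the waste has been slid out of the slot, still flat on the bench (x of offcut in the frame of panel above 0.128 m and angle between offcut's own z axis and vertical below 0.1 rad and height (world z) of offcut between -0.005 and 0.005 m), for 0.05 s.
At the end, for the whole second after the job is handed in: the waste lies at rest inside the scrap tray, its middle at least 30 mm below the rim; the moved weight stands upright (within 6 degrees) on the board; the board is within 6 mm of where it lay (x of offcut in the frame of tray between -0.11 and 0.11 m and y of offcut in the frame of tray between -0.15 and 0.15 m and z of offcut in the frame of tray between 0 and 0.09 m and linear speed of offcut below 0.05 m/s and contact force between weight and panel above 3 N and angle between weight's own z axis and vertical below 0.1 rad and linear speed of weight below 0.02 m/s and distance of panel from where it was at the start of the episode below 0.006 m); the robot touches nothing.
It fails at once if the fingers bear on the waste with more than 25 N (contact force between the fingers and offcut above 25 N).
It fails at once if the board is shifted by more than 6 mm (distance of panel from where it was at the start of the episode above 0.006 m).
It fails at once if the second weight, the tin, the hammer or the knife is shifted by more than 20 mm (distance of any of weight_b, wax_tin, hammer, knife from where it was at the start of the episode above 0.02 m).
It fails at once if a weight is tipped over (angle between weight's own z axis and vertical above 0.8 rad or angle between weight_b's own z axis and vertical above 0.5 rad).
It also fails if it takes over 70 s, if anything falls off the work surface, if the arm or the gripper's body presses on something with over 40 N, if the wrist force passes 120 N, or if a joint passes its speed limit or range.

## Robot

A 6-joint arm with a two-finger parallel gripper is mounted at the origin on the work surface. World frame = base frame: x ahead of the robot, y to its left, z up, the work surface at z = 0. Lengths are in mm, angles in rad, forces in N, time in s.
With the tool pointing down it reaches from about 350 to 1000 mm from the base axis. Payload 7.1 kg.
Tool frame: the origin (TCP) lies between the finger pads; the fingertips stand 11 mm ahead of it and the grasp point (between the pads) lies 8 mm behind it; x points along the fingers, z is the direction in which the jaws open and shut, and the axes are right-handed (so a half turn about x gives the same grasp; the last joint's range is limited). The gripper opens to 85 mm and grips with 20 to 120 N. Pads are 22 mm wide; open, the fingers measure 114 mm over their backs; the gripper's body (76 mm by 85 mm) begins 54 mm behind the grasp point. The pads swing forward as they close: fully open they stand 13 mm farther back than shut.
Start: joints at [-1.184, 0.423, 1.63, -0, 1.089, -0.019], TCP at [246.737, -574.218, 242.319] pointing down, gripper open.
Joint ranges: [-3, 3], [-0.9, 2.11], [0.09, 2.58], [-1.31, 4.45], [0.11, 2.69], [-2.54, 2.54]. Speed limits (rad/s): [2.39, 2.39, 3.01, 3.14, 3.14, 3.14].

## Interface

Orientations are given as a unit quaternion [x, y, z, w].
In Python, from workcell import telemetry, imaging, order gives the robot as it stands. The module is installed in compiled form; this text tells all that it offers.
- The arm moves only by the tool servo_tool, never from a script. Its argument "series" is a list of rows, each a list of 3 entries, a list of its own where there are three numbers: the turn, a rotation vector about the tool's x, y, z in rad, then the shift along the tool's x, y, z in units of 60 mm (1.0 is 60 mm), then the opening, from 0 (shut) to 1 (fully open). In form: [[[rx, ry, rz], [x, y, z], gripper], ...]. A call has 1 to 5 rows; each row is the pose to reach, as a shift and turn from the pose commanded when the call began, along the tool's axes at that moment; what a row does not reach only later rows make up. A row lasts 1/8 s, in which the tool goes at most 62.5 mm and 10.7 degrees, less where a joint would pass 70% of its speed; a pose out of reach is approached as far as the arm can. A call with a gripper value outside its range is refused whole. The fingers move at their own pace and stop on an object; "newtons" is the grip in N (left out, the last holds). Time passes only in rows, so rows that repeat a pose let the fingers close. It gives the time, the measured TCP pose, the force and the opening at its end, in the units of the state.
- telemetry.read_state(): the state, without advancing time (a new reading comes with each control period).
- imaging.read_camera(name): name is "scene" or "side" or "wrist"; returns the picture (400x640x3 uint8, red, green, blue); there is no depth.
- imaging.camera_info(name): a dict with "vfov" (degrees; the focal length in pixels is half the picture's height over the tangent of half this angle, whatever the lens; pixels are square), "cx", "cy" (the principal point, pixels), "R" (3x3) and "t" (3): a world point X has camera coordinates R X + t; the wrist camera has in their place "tool_from_camera" (4x4, takes a point from camera to tool coordinates, whose origin is the TCP and whose axes are the tool frame's). Camera axes: x right, y down, z forward; pixel columns grow to the right and rows downward; lengths in mm; the calibration is good to about 2 mm. A picture is of the moment at which its call begins: read the wrist's pose just before it. camera_info takes no time and is no camera call.
- order.sign_off(): hands the job in, once; it reports no verdict.
The state is a dict: "time_s": time; "joint_positions": joint angles; "joint_vel": joint speeds; "effort": joint torques, N m; "eef_pos": TCP position; "tool_rot": TCP orientation; "wrist_force": force on the tool from outside, world axes, zero at the start; "ft_torque": the same for the moment, N m; "gripper_width": finger opening in mm.
Only numpy, scipy, OpenCV 4.12 (cv2) and the standard library are available. Lean on these libraries where they do the work, as an engineer would, in place of code of your own. Each camera call takes 0.05 s, during which the arm holds its last target.

## Working session

There is one attempt and no reset: what is moved stays moved. The work goes in short steps, Python scripts to look and compute and a tool call to move; the robot and the scene stay as the last step left them, time stands still between calls to the robot, and variables do not carry over. Pictures are saved under pics/ and viewed, and the job is handed in when it is done.

Besides the shell and the picture viewer there is one more tool, called after ">>>" by a JSON object that holds its "fn" and its "kwargs", one argument or row to a line. servo_tool: Moves the arm, as the interface text tells. Its arguments: {"type":"object","properties":{"series":{"type":"array","items":{"type":"array"}},"newtons":{"type":"number"}},"required":["series"]}

```bash
mkdir -p pics; python3 - <<'E'
from workcell import telemetry, imaging
import cv2
s=telemetry.read_state(); print(s['time_s'],s['eef_pos'],s['tool_rot'],s['gripper_width'])
for n in ['scene','side','wrist']:
    im=imaging.read_camera(n); cv2.imwrite(f'pics/a_{n}.png',im[:,:,::-1]); print(n,imaging.camera_info(n))
E
```

```text
0.0 [ 246.55280632 -573.76994682  241.5509774 ] [ 0.38928076  0.59092835 -0.38870183  0.59006361] 85.27047268379893
scene {'vfov': 52.000957703264, 'cx': 312.3161915644435, 'cy': 197.45004670360942, 'R': array([[-0.88955439,  0.45682749,  0.00127713],
       [ 0.31040563,  0.60648179, -0.73200286],
       [-0.33517359, -0.65075993, -0.68130036]]), 't': array([ 489.61365728, -152.95306168, 1516.12461397])}
side {'vfov': 52.46779546912599, 'cx': 319.4969497503535, 'cy': 198.815654967947, 'R': array([[-0.99837595, -0.052825  , -0.0213302 ],
       [-0.01724393,  0.63707048, -0.77061265],
       [ 0.05429646, -0.76899332, -0.63694676]]), 't': array([ 539.78641585,   13.76066275, 1238.65094183])}
wrist {'vfov': 61.168599155482184, 'cx': 322.72450484526166, 'cy': 203.2103476094715, 'tool_from_camera': array([[ 3.40285925e-04, -2.86588001e-01,  9.58053862e-01,
        -1.31324416e+02],
       [-9.47428213e-05, -9.58053922e-01, -2.86587986e-01,
         7.40368929e+01],
       [ 9.99999938e-01,  6.75313196e-06, -3.53164421e-04,
         7.22762393e-01],
       [ 0.00000000e+00,  0.00000000e+00,  0.00000000e+00,
         1.00000000e+00]])}
```

View pics/a_scene.png

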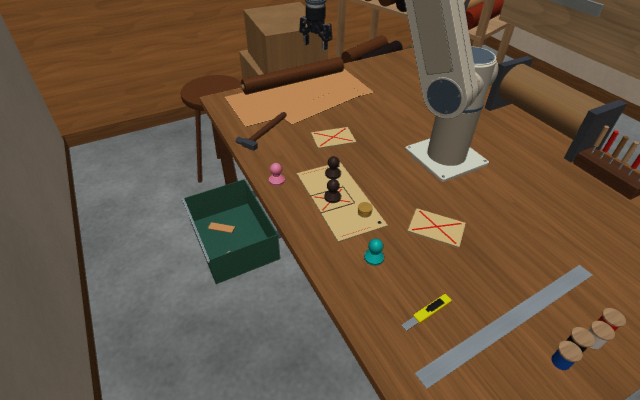

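View pics/a_side.png

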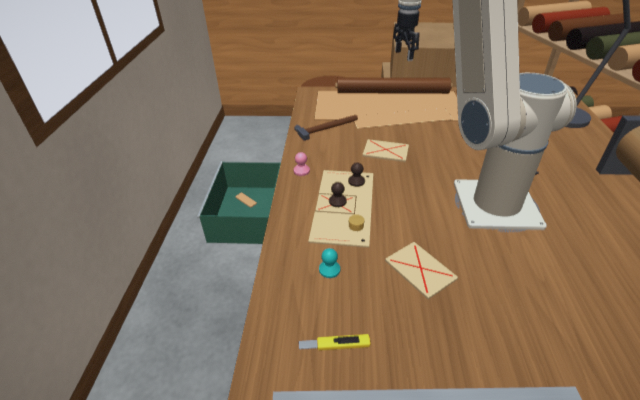

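View pics/a_wrist.png

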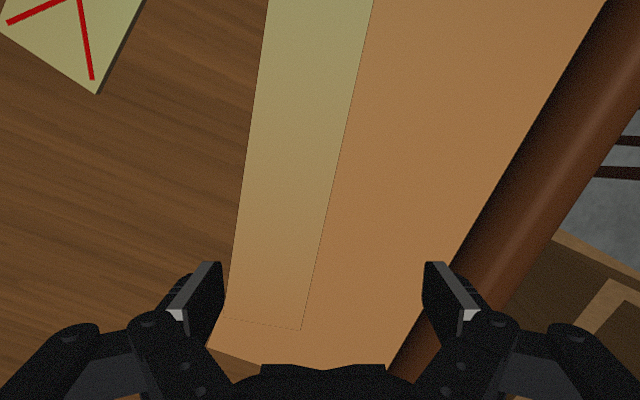

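The scene view shows the board at about (341,200). One dark weight stands near its slot at (333,192), with weight_b at (334,167) and the tin at (365,209). Things with a red cross are at (333,137), (437,226) and in the slot at (333,198). The look-alike weights are pink (276,173) and turquoise (375,250). I'll enlarge the board.

```bash
cat > h.py <<'E'
import numpy as np, cv2
from workcell import telemetry, imaging
from scipy.spatial.transform import Rotation as Ro
def cam(n,st=None):
    c=imaging.camera_info(n); f=200/np.tan(np.radians(c['vfov']/2))
    K=np.array([[f,0,c['cx']],[0,f,c['cy']],[0,0,1]])
    if n=='wrist':
        T=np.array(c['tool_from_camera']); W=np.eye(4); W[:3,:3]=Ro.from_quat(st['tool_rot']).as_matrix(); W[:3,3]=st['eef_pos']
        E=np.linalg.inv(W@T); return K,E[:3,:3],E[:3,3]
    return K,np.array(c['R']),np.array(c['t'])
def ray(C,p):
    K,R,t=C; d=R.T@np.linalg.solve(K,[p[0],p[1],1]); return -R.T@t,d/np.linalg.norm(d)
def onz(C,p,z):
    o,d=ray(C,p); return o+d*(z-o[2])/d[2]
def tri(rs):
    A=np.zeros((3,3));b=np.zeros(3)
    for o,d in rs:
        P=np.eye(3)-np.outer(d,d);A+=P;b+=P@o
    X=np.linalg.solve(A,b); return X,[float(np.linalg.norm((np.eye(3)-np.outer(d,d))@(X-o))) for o,d in rs]
def proj(C,X):
    K,R,t=C; q=K@(R@np.array(X,float)+t); return q[:2]/q[2]
E
python3 - <<'E'
import cv2
a=cv2.imread('pics/a_scene.png')[145:245,270:400]; cv2.imwrite('pics/b_scene.png',cv2.resize(a,None,fx=6,fy=6,interpolation=cv2.INTER_CUBIC))
a=cv2.imread('pics/a_side.png')[150:250,290:390]; cv2.imwrite('pics/b_side.png',cv2.resize(a,None,fx=6,fy=6,interpolation=cv2.INTER_CUBIC))
from h import *
for n,ps in [('scene',[(333,137),(437,226),(297,172),(327,163),(386,228),(338,239),(333,185),(333,159),(276,168)]),('side',[(386,150),(421,268),(320,171),(374,172),(370,243),(310,241),(338,188),(357,169)])]:
    for p in ps: print(n,p,onz(cam(n),p,6).round(0))
E
```

```text
scene (333, 137) [ 312. -288.    6.]
scene (437, 226) [262. 269.   6.]
scene (297, 172) [ 529. -159.    6.]
scene (327, 163) [ 411. -155.    6.]
scene (386, 228) [405. 205.   6.]
scene (338, 239) [556. 177.   6.]
scene (333, 185) [451. -41.   6.]
scene (333, 159) [ 380. -166.    6.]
scene (276, 168) [ 586. -213.    6.]
side (386, 150) [ 314. -283.    6.]
side (421, 268) [265. 271.   6.]
side (320, 171) [ 547. -148.    6.]
side (374, 172) [ 364. -146.    6.]
side (370, 243) [392. 186.   6.]
side (310, 241) [557. 184.   6.]
side (338, 188) [484. -56.   6.]
side (357, 169) [ 421. -162.    6.]
```

View pics/b_scene.png

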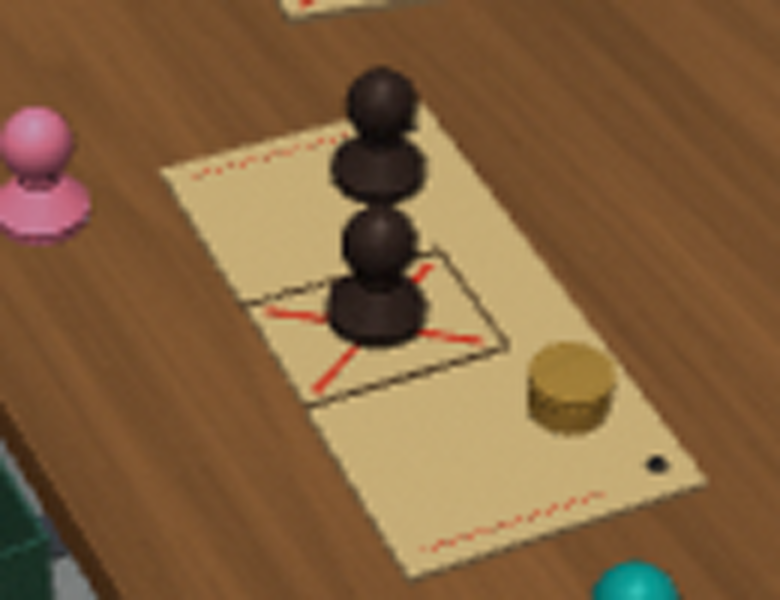

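View pics/b_side.png

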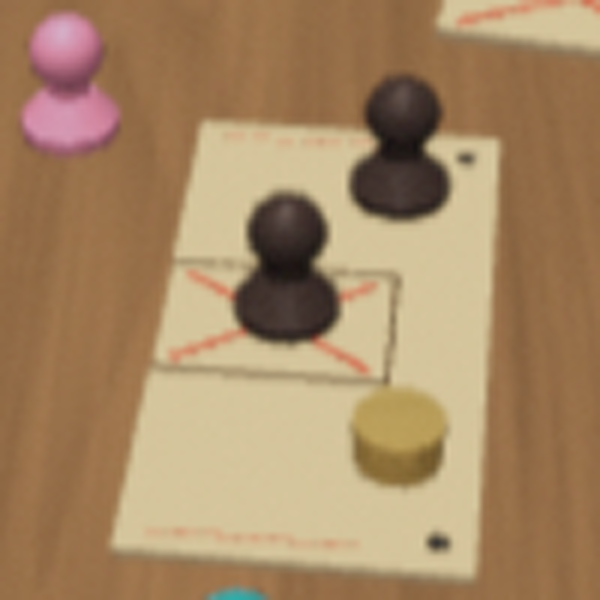

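Candidates for the offcut: the crossed cards at scene (333,137) and (437,226), which lie loose on the bench, and the piece in the slot at (333,198). The slot piece has a saw gap around it and the dark weight on it, so it should be the one meant; I'll check the sizes. Next: corners and ball centres from both views.

```bash
python3 - <<'E'
from h import *
S=cam('scene');D=cam('side')
f=lambda p,o:(o[0]+(p[0]+.5)/6-.5,o[1]+(p[1]+.5)/6-.5)
sc=[(160,172),(413,578),(705,483),(245,305),(310,408),(436,250),(508,347),(380,243),(380,105)]
sd=[(203,122),(112,548),(475,577),(178,260),(158,367),(398,275),(388,381),(287,230),(403,112)]
nm=['F-','F+','R+','sF-','sF+','sR-','sR+','ball','ball_b']
for n,a,b in zip(nm,sc,sd):
    a=f(a,(270,145));b=f(b,(290,150))
    X,r=tri([ray(S,a),ray(D,b)]); print(n,X.round(1),np.round(r,1),onz(S,a,6)[:2].round(1),onz(D,b,6)[:2].round(1))
# crossed card sizes by mask
im=cv2.imread('pics/a_scene.png')
for n,C in [('scene',S),('side',D)]:
    im=cv2.imread(f'pics/a_{n}.png');hsv=cv2.cvtColor(im,cv2.COLOR_BGR2HSV)
    m=((hsv[:,:,0]>15)&(hsv[:,:,0]<32)&(hsv[:,:,1]<140)&(hsv[:,:,2]>150)).astype(np.uint8)
    m=cv2.morphologyEx(m,cv2.MORPH_CLOSE,np.ones((3,3),np.uint8))
    for c in cv2.findContours(m,0,2)[0]:
        if cv2.contourArea(c)>150:
            P=np.array([onz(C,q[0],6)[:2] for q in c],np.float32); print(n,c.mean((0,1)).round(),[np.round(v,1) for v in cv2.minAreaRect(P)])
# edge
for n,ps in [('scene',[(243,184),(300,300),(350,375)]),('side',[(284,160),(262,280),(245,360)])]:
    print(n,[onz(cam(n),p,0)[:2].round() for p in ps])
# tray rim corners z=-30
print([onz(S,p,-30)[:2].round() for p in [(184,197),(250,181),(279,235)]],[onz(D,p,-30)[:2].round() for p in [(222,163),(203,209)]])
E
```

```text
F- [ 535.2 -152.2    7.4] [0.1 0.1] [ 534.6 -153.6] [ 535.3 -154.4]
F+ [561.4 188.3  11. ] [0.4 0.4] [558.7 184.1] [562.  183.9]
R+ [395.8 197.8   7.3] [0.3 0.3] [394.7 196.5] [395.8 196.9]
sF- [542.8 -28.5   6.5] [0.1 0.1] [542.4 -29.2] [542.9 -29. ]
sF+ [548.3  57.5   6.3] [0.2 0.2] [548.3  57.4] [548.3  56.9]
sR- [427.  -19.6   6.6] [0.6 0.6] [426.2 -21. ] [427.1 -19.5]
sR+ [433.6  68.1   9.5] [0. 0.] [431.5  65.1] [433.4  64.1]
ball [484.7  15.1  62.2] [0.4 0.4] [451.3 -40.5] [485.8 -56.2]
ball_b [425.2 -90.9  59.9] [0.2 0.2] [ 389.6 -150.4] [ 421.9 -166.8]
scene [436. 227.] [array([263.3, 268.6]), array([105.8, 154.3]), np.float64(38.1)]
scene [337. 199.] [array([462.8,  18.9]), array([340.2, 169.5]), np.float64(85.5)]
scene [333. 137.] [array([ 311.5, -291.6]), array([106.7, 153.4]), np.float64(77.8)]
scene [471.  52.] [array([-865.6, -782.1]), array([1315.9,  181.3]), np.float64(52.3)]
side [421. 266.] [array([267.3, 268.5]), array([110.4, 157.7]), np.float64(38.2)]
side [336. 204.] [array([469.5,  20.9]), array([355.4, 180.6]), np.float64(85.4)]
side [384. 149.] [array([ 316.2, -291.2]), array([120.7, 159.4]), np.float64(77.6)]
side [382. 114.] [array([ 284.2, -610.8]), array([344.6, 613. ]), np.float64(89.3)]
side [434.  37.] [array([  -66.5, -1572.5]), array([462.7, 228.9]), np.float64(81.8)]
side [560.   6.] [array([-1031.7, -2160.7]), array([586.5, 157.2]), np.float64(21.3)]
side [534.  91.] [array([ -515.9, -1355.6]), array([2021.3,  348.3]), np.float64(75.5)]
scene [array([ 718., -191.]), array([745., 310.]), array([731., 537.])]
side [array([ 679., -220.]), array([670., 320.]), array([671., 535.])]
[array([ 911., -253.]), array([ 682., -229.]), array([693.,  53.])] [array([ 913., -240.]), array([912.,  18.])]
```

The slot piece measures about 117 x 84 mm, against about 155 x 108 mm for the two loose cards. It is therefore the smallest and is the offcut. The crops confirm that the dark weight standing on it, at scene (333,192), is the one to move. The ball is at about (485,15,60). The panel yaw is about -4.5°, and the tray spans y of about -240 to 45, so the waste must be steered toward -y.

```bash
cat >> h.py <<'E'
def go(X,yaw_z=None,st=None):
    """shift in units & turn so that tool x is down and tool z has world yaw yaw_z (deg)"""
    st=st or telemetry.read_state(); R=Ro.from_quat(st['tool_rot'])
    sh=R.inv().apply(np.array(X)-st['eef_pos'])/60
    out=[sh.round(3)]
    if yaw_z is not None:
        z=np.array([np.cos(np.radians(yaw_z)),np.sin(np.radians(yaw_z)),0]);x=np.array([0,0,-1.]);y=np.cross(z,x)
        T=Ro.from_matrix(np.stack([x,y,z],1)); out.append((R.inv()*T).as_rotvec().round(4))
    return out
E
python3 - <<'E'
from h import *
st=telemetry.read_state();print(st['time_s'],Ro.from_quat(st['tool_rot']).as_matrix().round(3),st['wrist_force'],st['joint_positions'])
for y in (0,180,-4.5,-94.5,85.5): print(y,go([485,15,240],y))
E
```

```text
0.15 [[-0.     0.919  0.395]
 [ 0.001  0.395 -0.919]
 [-1.     0.    -0.001]] [-0.52805891 -0.07184101  0.00996126] [-1.18396295e+00  4.23688095e-01  1.63048691e+00 -6.24303878e-06
  1.08861724e+00 -1.89686870e-02]
0 [array([ 0.038,  7.525, -7.449]), array([-1.165e+00, -1.100e-03, -7.000e-04])]
180 [array([ 0.038,  7.525, -7.449]), array([ 1.9766e+00, -8.0000e-04,  1.2000e-03])]
-4.5 [array([ 0.038,  7.525, -7.449]), array([-1.0865e+00, -1.1000e-03, -7.0000e-04])]
-94.5 [array([ 0.038,  7.525, -7.449]), array([ 4.843e-01, -1.200e-03,  3.000e-04])]
85.5 [array([ 0.038,  7.525, -7.449]), array([-2.6572e+00, -4.0000e-04, -1.6000e-03])]
```

>>> {"fn": "servo_tool", "kwargs": {
  "series": [
    [[0.1,0,0],[0,0.72,-0.72],1],
    [[0.2,0,0],[0,1.44,-1.43],1],
    [[0.3,0,0],[0,2.16,-2.14],1],
    [[0.4,0,0],[0,2.88,-2.85],1],
    [[0.484,0,0],[0,3.6,-3.55],1]
  ]
}}

```text
time_s: 0.78
eef_pos: [361.5, -291.4, 242.3]
tool_rot: [0.52, 0.479, -0.52, 0.479]
wrist_force: [1.0, -0.0, 0.4]
gripper_width: 85.6
```

```bash
python3 - <<'E'
from h import *
st=telemetry.read_state();print(st['time_s'],st['eef_pos'])
print(go([480,15,240],-94.5))
E
```

```text
0.775 [ 361.45781008 -291.44139945  242.32547808]
[array([ 0.039,  1.553, -5.251]), array([-0.003 ,  0.    , -0.0002])]
```

>>> {"fn": "servo_tool", "kwargs": {
  "series": [
    [[0,0,0],[0,0.31,-1.0],1],
    [[0,0,0],[0,0.62,-2.0],1],
    [[0,0,0],[0,0.93,-3.0],1],
    [[0,0,0],[0,1.24,-4.0],1],
    [[0,0,0],[0,1.5,-5.0],1]
  ]
}}

```text
time_s: 1.4
eef_pos: [474.6, 0.1, 242.5]
tool_rot: [0.519, 0.48, -0.519, 0.48]
wrist_force: [0.7, -1.0, -0.3]
gripper_width: 85.2
```

>>> {"fn": "servo_tool", "kwargs": {
  "series": [
    [[0,0,0],[0,0,0],1],
    [[0,0,0],[0,0,0],1]
  ]
}}

```text
time_s: 1.65
eef_pos: [473.6, -1.8, 242.0]
tool_rot: [-0.519, -0.481, 0.519, -0.48]
wrist_force: [-0.2, -0.6, 0.6]
gripper_width: 85.2
```

```bash
python3 - <<'E'
from h import *
st=telemetry.read_state();print(st['time_s'],st['eef_pos'],st['tool_rot'],st['wrist_force'])
im=imaging.read_camera('wrist');cv2.imwrite('pics/c_wrist.png',im[:,:,::-1])
import pickle;pickle.dump(st,open('c.pkl','wb'))
E
```

```text
1.65 [473.60579681  -1.83475399 242.04852158] [-0.51854737 -0.48054446  0.51915339 -0.48027638] [-0.15661555 -0.57271449  0.56527781]
```

View pics/c_wrist.png

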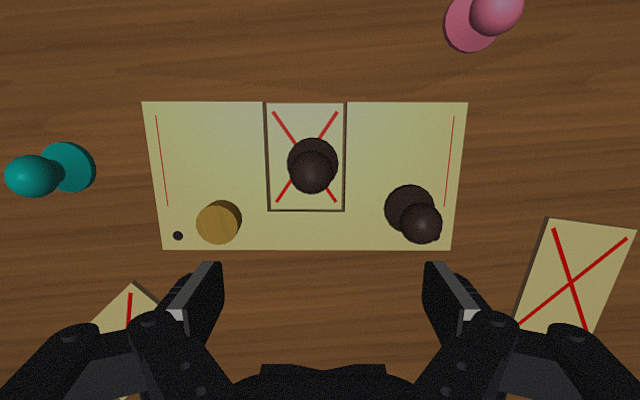

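The wrist view shows the whole board, with corners at (141,102), (468,103), (450,250) and (163,250). The slot is x 265–346, the weight ball at (312,171), weight_b's ball at (421,223) and the tin at (219,222).

```bash
python3 - <<'E'
from h import *
import pickle
st=pickle.load(open('c.pkl','rb'));W=cam('wrist',st);S=cam('scene');D=cam('side')
im=cv2.imread('pics/c_wrist.png');hsv=cv2.cvtColor(im,cv2.COLOR_BGR2HSV)
m=((hsv[:,:,0]>14)&(hsv[:,:,0]<40)&(hsv[:,:,2]>100)&(hsv[:,:,1]<150)).astype(np.uint8)
for c in cv2.findContours(m,0,2)[0]:
    if cv2.contourArea(c)>3000: print(c.mean((0,1)).round(),cv2.contourArea(c),cv2.approxPolyDP(c,8,True)[:,0].tolist())
for n,p in dict(Fp=(141,102),Fm=(468,103),Rm=(450,250),Rp=(163,250),oF1=(268,104),oF2=(345,104),oR1=(269,210),oR2=(343,210)).items(): print(n,onz(W,p,6).round(1))
f=lambda p,o:(o[0]+(p[0]+.5)/6-.5,o[1]+(p[1]+.5)/6-.5)
print('ball',tri([ray(S,f((380,243),(270,145))),ray(D,f((287,230),(290,150))),ray(W,(312,171.5))]))
print('ballb',tri([ray(S,f((380,105),(270,145))),ray(D,f((403,112),(290,150))),ray(W,(421,223))]))
g=im[125:205,270:355];cv2.imwrite('pics/c_crop.png',cv2.resize(cv2.convertScaleAbs(g,alpha=2.2),None,fx=7,fy=7,interpolation=cv2.INTER_CUBIC))
E
```

```text
[576. 270.] 6544.5 [[549, 218], [514, 319], [567, 282], [552, 227], [572, 278], [626, 236], [574, 283], [592, 333], [637, 229]]
[314. 136.] 7877.0 [[343, 103], [266, 103], [271, 209], [341, 208]]
[291. 190.] 36684.5 [[141, 101], [163, 250], [450, 250], [468, 102], [348, 101], [345, 211], [268, 212], [262, 101]]
Fp [561.9 180.8   6. ]
Fm [ 534.7 -158.3    6. ]
Rm [ 368.6 -144.8    6. ]
Rp [394.7 193.6   6. ]
oF1 [549.7  49.4   6. ]
oF2 [543.6 -30.6   6. ]
oR1 [434.4  62.5   6. ]
oR2 [427.9 -21.6   6. ]
ball (array([483.81945684,   8.53838662,  56.763563  ]), [2.616498196345106, 1.126718464547231, 1.699093720044852])
ballb (array([424.27288551, -95.49589491,  56.45537002]), [1.5653107995891116, 0.7898213047101069, 0.9598412566284761])
```

View pics/c_crop.png

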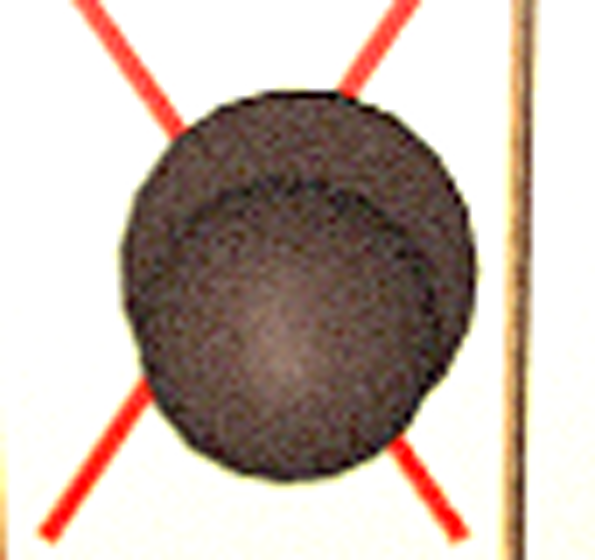

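```bash
python3 - <<'E'
from h import *
import pickle
st=pickle.load(open('c.pkl','rb'));W=cam('wrist',st);S=cam('scene');D=cam('side')
print(onz(W,(311.6,172),58),onz(W,(313,163.5),8))
f=lambda p,o:(o[0]+(p[0]+.5)/6-.5,o[1]+(p[1]+.5)/6-.5)
for C,p in((S,f((380,243),(270,145))),(D,f((287,230),(290,150)))): print(onz(C,p,58))
print(go([484,9,120],-94.5))
E
```

```text
[484.91448959   7.76273109  58.        ] [484.2008721    7.88265906   8.        ]
[481.97484127  10.46366913  58.        ]
[484.92081803  10.24950924  58.        ]
[array([ 2.035,  0.161, -0.206]), array([0.    , 0.0003, 0.0007])]
```

>>> {"fn": "servo_tool", "kwargs": {
  "series": [
    [[0,0,0],[0.6,0.1,-0.18],1],
    [[0,0,0],[1.3,0.16,-0.18],1],
    [[0,0,0],[1.8,0.16,-0.18],1],
    [[0,0,0],[1.8,0.16,-0.18],1],
    [[0,0,0],[1.8,0.16,-0.18],1]
  ]
}}

```text
time_s: 2.33
eef_pos: [484.9, 7.1, 135.2]
tool_rot: [0.52, 0.479, -0.519, 0.48]
wrist_force: [-0.1, 0.4, 0.2]
gripper_width: 85.3
```

```bash
python3 - <<'E'
from h import *
st=telemetry.read_state();print(st['time_s'],st['eef_pos'],st['wrist_force'])
im=imaging.read_camera('wrist');cv2.imwrite('pics/d_wrist.png',im[:,:,::-1])
W=cam('wrist',st)
print([ (z,proj(W,[484.5,9,z]).round(1)) for z in (58,6)])
import pickle;pickle.dump(st,open('d.pkl','wb'))
E
```

```text
2.325 [484.87861251   7.08852377 135.2340298 ] [-0.12321657  0.41893157  0.22109657]
[(58, array([319.7, 221.4])), (6, array([320.3, 199.5]))]
```

View pics/d_wrist.png

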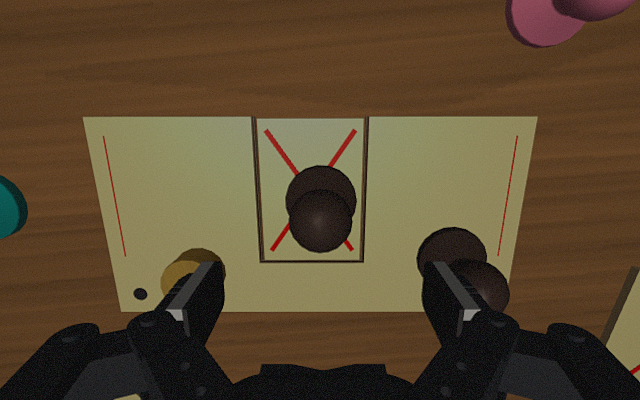

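The ball is at (320,221), where the prediction puts it (319.7,221.4). Descend to grip.

>>> {"fn": "servo_tool", "kwargs": {
  "series": [
    [[0,0,0],[0.5,0,-0.03],1],
    [[0,0,0],[1.0,0,-0.03],1],
    [[0,0,0],[1.3,0,-0.03],1],
    [[0,0,0],[1.45,0,-0.03],1],
    [[0,0,0],[1.45,0,-0.03],1]
  ]
}}

```text
time_s: 3.0
eef_pos: [485.0, 9.8, 47.8]
tool_rot: [0.519, 0.48, -0.519, 0.48]
wrist_force: [-0.9, 0.1, 0.5]
gripper_width: 85.3
```

>>> {"fn": "servo_tool", "kwargs": {
  "series": [
    [[0,0,0],[0,0,0],0.6],
    [[0,0,0],[0,0,0],0.4],
    [[0,0,0],[0,0,0],0.3],
    [[0,0,0],[0,0,0],0.3],
    [[0,0,0],[0,0,0],0.3]
  ],
  "newtons": 40
}}

```text
time_s: 3.62
eef_pos: [485.0, 9.9, 48.2]
tool_rot: [0.519, 0.48, -0.519, 0.48]
wrist_force: [-0.9, 0.4, 6.2]
gripper_width: 39.9
```

Width is 39.9 mm (under 42) with the tool pushed up by 6 N, so the pads are about 6 mm above the ball's equator. I'll regrip lower.

>>> {"fn": "servo_tool", "kwargs": {
  "series": [
    [[0,0,0],[0,0,0],0.65],
    [[0,0,0],[0,0,0],0.65],
    [[0,0,0],[0.06,0,0],0.65],
    [[0,0,0],[0.12,0,0],0.65],
    [[0,0,0],[0.12,0,0],0.65]
  ]
}}

```text
time_s: 4.25
eef_pos: [484.2, 9.9, 39.7]
tool_rot: [-0.519, -0.48, 0.519, -0.48]
wrist_force: [0.2, 0.1, -0.1]
gripper_width: 55.8
```

>>> {"fn": "servo_tool", "kwargs": {
  "series": [
    [[0,0,0],[0,0,0],0.4],
    [[0,0,0],[0,0,0],0.3],
    [[0,0,0],[0,0,0],0.3],
    [[0,0,0],[0,0,0],0.3],
    [[0,0,0],[0,0,0],0.3]
  ],
  "newtons": 50
}}

```text
time_s: 4.88
eef_pos: [484.5, 9.9, 40.2]
tool_rot: [-0.519, -0.48, 0.519, -0.48]
wrist_force: [-2.3, 0.2, 4.8]
gripper_width: 39.2
```

>>> {"fn": "servo_tool", "kwargs": {
  "series": [
    [[0,0,0],[-0.05,0,0],0.3],
    [[0,0,0],[-0.1,0,0],0.3],
    [[0,0,0],[-0.17,0,0],0.3],
    [[0,0,0],[-0.17,0,0],0.3],
    [[0,0,0],[-0.17,0,0],0.3]
  ]
}}

```text
time_s: 5.5
eef_pos: [484.6, 9.9, 50.3]
tool_rot: [0.519, 0.48, -0.519, 0.48]
wrist_force: [0.8, 0.1, -6.8]
gripper_width: 39.8
```

```bash
python3 - <<'E'
from h import *
st=telemetry.read_state();print(st['time_s'],st['eef_pos'],st['wrist_force'],st['gripper_width'])
a=imaging.read_camera('side');cv2.imwrite('pics/e.png',cv2.resize(a[150:260,280:400,::-1],None,fx=5,fy=5,interpolation=cv2.INTER_CUBIC))
E
```

```text
5.5 [484.56986211   9.88185554  50.31879265] [ 0.84931414  0.13481083 -6.77085869] 39.80079901963984
```

View pics/e.png

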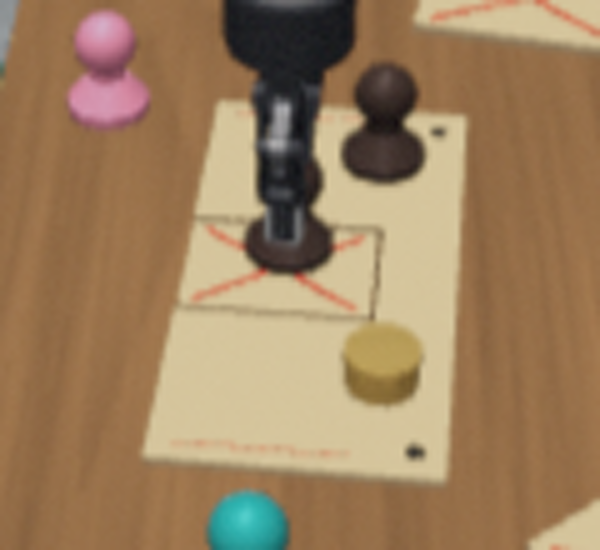

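The force is -6.8 N, so the weight is carried, and it hangs upright. Lift higher, then carry it to (522,125), the free front of the tin's arm.

>>> {"fn": "servo_tool", "kwargs": {
  "series": [
    [[0,0,0],[-0.25,0,0],0.3],
    [[0,0,0],[-0.5,0,0],0.3],
    [[0,0,0],[-0.5,0.1,-0.3],0.3],
    [[0,0,0],[-0.5,0.2,-0.8],0.3],
    [[0,0,0],[-0.5,0.3,-1.3],0.3]
  ]
}}

```text
time_s: 6.18
eef_pos: [509.3, 87.8, 80.9]
tool_rot: [0.52, 0.48, -0.519, 0.48]
wrist_force: [1.2, 0.1, -6.8]
gripper_width: 39.4
```

>>> {"fn": "servo_tool", "kwargs": {
  "series": [
    [[0,0,0],[0,0.1,-0.4],0.3],
    [[0,0,0],[0,0.16,-0.6],0.3],
    [[0,0,0],[0,0.16,-0.66],0.3],
    [[0,0,0],[0,0.16,-0.66],0.3],
    [[0,0,0],[0,0.16,-0.66],0.3]
  ]
}}

```text
time_s: 6.8
eef_pos: [520.9, 124.3, 80.2]
tool_rot: [-0.519, -0.48, 0.52, -0.48]
wrist_force: [0.1, 0.2, -6.5]
gripper_width: 39.4
```

```bash
python3 - <<'E'
from h import *
st=telemetry.read_state();print(st['time_s'],st['eef_pos'],st['wrist_force'],st['gripper_width'])
a=imaging.read_camera('side');cv2.imwrite('pics/f.png',cv2.resize(a[150:260,280:400,::-1],None,fx=5,fy=5,interpolation=cv2.INTER_CUBIC))
a=imaging.read_camera('wrist');cv2.imwrite('pics/f2.png',a[:,:,::-1])
E
```

```text
6.8 [520.86593553 124.29467509  80.24253229] [ 0.12538506  0.21655726 -6.49582339] 39.425327413430644
```

View pics/f.png

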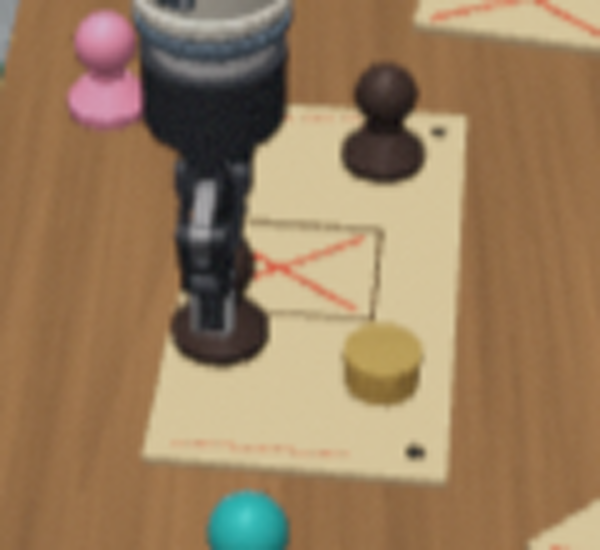

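View pics/f2.png

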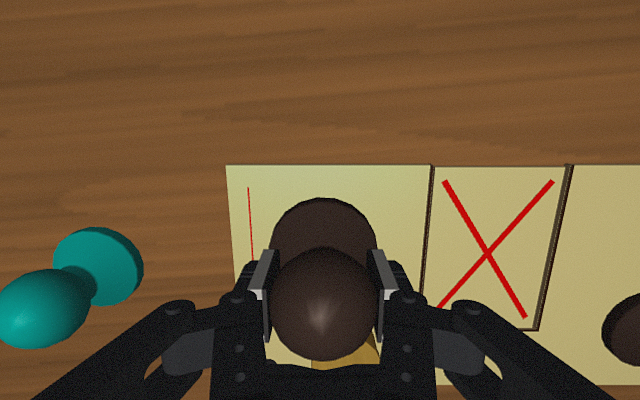

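The weight hangs upright over the arm's front, clear of the tin. Lower it.

>>> {"fn": "servo_tool", "kwargs": {
  "series": [
    [[0,0,0],[0.2,0,0],0.3],
    [[0,0,0],[0.4,0,0],0.3],
    [[0,0,0],[0.54,0,0],0.3],
    [[0,0,0],[0.6,0,0],0.3],
    [[0,0,0],[0.6,0,0],0.3]
  ]
}}

```text
time_s: 7.52
eef_pos: [521.1, 124.9, 43.9]
tool_rot: [-0.519, -0.48, 0.519, -0.48]
wrist_force: [-0.0, -0.6, -6.8]
gripper_width: 39.5
```

>>> {"fn": "servo_tool", "kwargs": {
  "series": [
    [[0,0,0],[0.01,0,0],0.3],
    [[0,0,0],[0.02,0,0],0.3],
    [[0,0,0],[0.03,0,0],0.3],
    [[0,0,0],[0.04,0,0],0.3]
  ]
}}

```text
time_s: 8.02
eef_pos: [521.3, 125.0, 42.0]
tool_rot: [0.519, 0.48, -0.519, 0.48]
wrist_force: [0.3, 0.1, -6.5]
gripper_width: 39.8
```

>>> {"fn": "servo_tool", "kwargs": {
  "series": [
    [[0,0,0],[0.01,0,0],0.3],
    [[0,0,0],[0.02,0,0],0.3],
    [[0,0,0],[0.03,0,0],0.3]
  ]
}}

```text
time_s: 8.4
eef_pos: [521.3, 125.0, 40.3]
tool_rot: [-0.519, -0.48, 0.519, -0.48]
wrist_force: [-2.8, -0.7, 1.5]
gripper_width: 39.6
```

>>> {"fn": "servo_tool", "kwargs": {
  "series": [
    [[0,0,0],[0.01,0,0],0.3],
    [[0,0,0],[0.02,0,0],0.3],
    [[0,0,0],[0.02,0,0],0.3]
  ]
}}

```text
time_s: 8.78
eef_pos: [521.4, 125.0, 40.2]
tool_rot: [0.519, 0.48, -0.519, 0.48]
wrist_force: [-4.4, -1.7, 11.6]
gripper_width: 39.6
```

It has landed. Ease up about 1 mm and open.

>>> {"fn": "servo_tool", "kwargs": {
  "series": [
    [[0,0,0],[-0.015,0,0],0.3],
    [[0,0,0],[-0.015,0,0],0.5],
    [[0,0,0],[-0.015,0,0],0.7],
    [[0,0,0],[-0.015,0,0],1],
    [[0,0,0],[-0.015,0,0],1]
  ]
}}

```text
time_s: 9.4
eef_pos: [521.4, 125.0, 39.8]
tool_rot: [0.519, 0.48, -0.519, 0.48]
wrist_force: [0.3, -0.0, 0.3]
gripper_width: 85.7
```

>>> {"fn": "servo_tool", "kwargs": {
  "series": [
    [[0,0,0],[-0.2,0,0],1],
    [[0,0,0],[-0.6,0,0],1],
    [[0,0,0],[-1.1,0,0],1],
    [[0,0,0],[-1.5,0,0],1],
    [[0,0,0],[-1.7,0,0],1]
  ]
}}

```text
time_s: 10.02
eef_pos: [522.0, 125.1, 143.8]
tool_rot: [0.52, 0.48, -0.518, 0.481]
wrist_force: [-0.1, -0.4, 0.1]
gripper_width: 85.4
```

>>> {"fn": "servo_tool", "kwargs": {
  "series": [
    [[0,0,0],[0,0,0],1],
    [[0,0,0],[0,0,0],0.5],
    [[0,0,0],[0,0,0.3],0],
    [[0,0,0],[0,0,0.8],0],
    [[0,0,0],[0,-0.2,1.2],0]
  ]
}}

```text
time_s: 10.65
eef_pos: [503.4, 52.3, 141.1]
tool_rot: [-0.519, -0.48, 0.52, -0.48]
wrist_force: [0.4, 1.1, -0.4]
gripper_width: 12.3
```

```bash
python3 - <<'E'
from h import *
st=telemetry.read_state();print(st['time_s'],st['eef_pos'],st['wrist_force'],st['gripper_width'])
import pickle;pickle.dump(st,open('g.pkl','wb'))
a=imaging.read_camera('wrist');cv2.imwrite('pics/g2.png',a[:,:,::-1])
a=imaging.read_camera('side');cv2.imwrite('pics/g_side.png',a[:,:,::-1]);cv2.imwrite('pics/g.png',cv2.resize(a[150:260,280:400,::-1],None,fx=5,fy=5,interpolation=cv2.INTER_CUBIC))
E
```

```text
10.65 [503.40107817  52.31828668 141.06810401] [ 0.44831674  1.08318128 -0.43676406] 12.341432306734351
```

View pics/g.png

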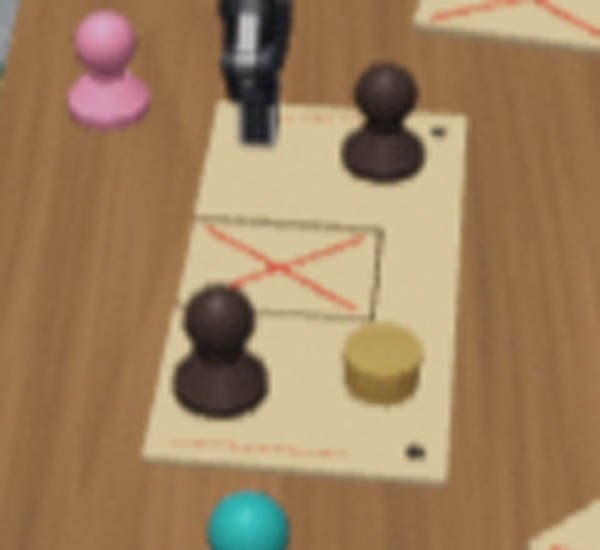

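View pics/g2.png

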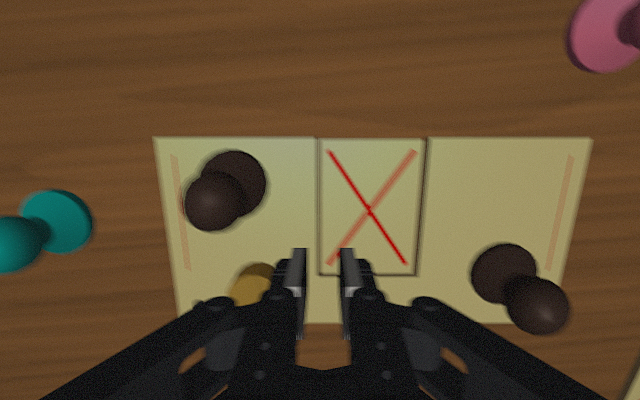

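The weight stands upright and free on the arm's front, and the board has not shifted. Now I'll measure the bench edge and the tray more closely.

```bash
python3 - <<'E'
import cv2
a=cv2.imread('pics/a_scene.png')[170:310,175:335]; cv2.imwrite('pics/h1.png',cv2.resize(a,None,fx=4,fy=4,interpolation=cv2.INTER_CUBIC))
a=cv2.imread('pics/g_side.png')[140:290,190:340]; cv2.imwrite('pics/h2.png',cv2.resize(a,None,fx=4,fy=4,interpolation=cv2.INTER_CUBIC))
E
```

```text
(no output)
```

View pics/h1.png

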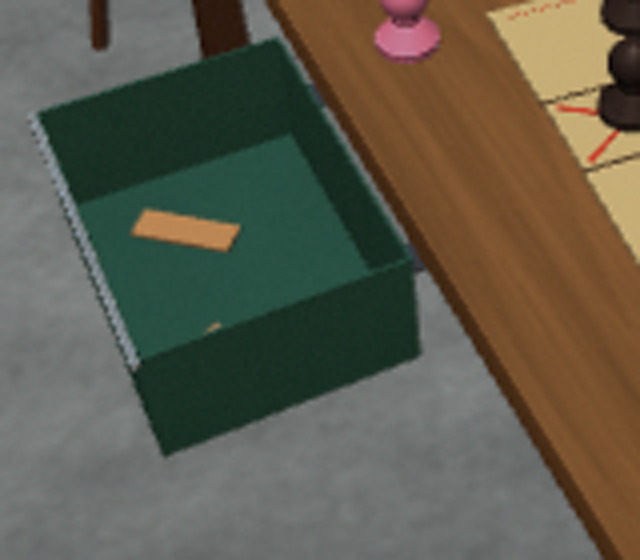

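View pics/h2.png

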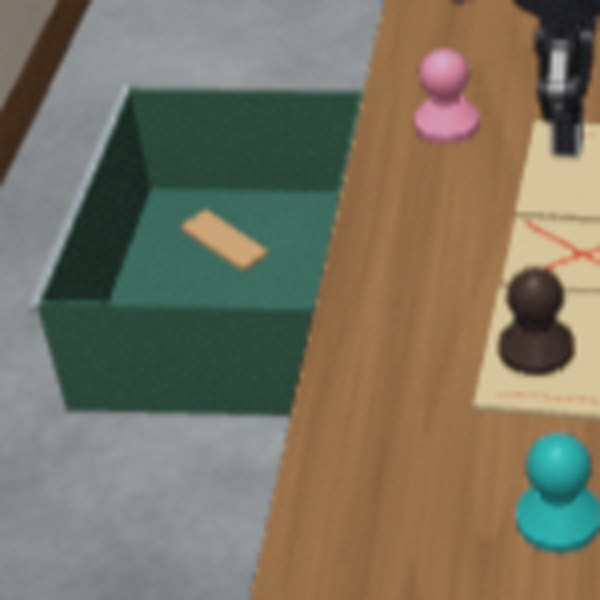

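```bash
python3 - <<'E'
from h import *
S=cam('scene');D=cam('side')
s=lambda p:(175+(p[0]+.5)/4-.5,170+(p[1]+.5)/4-.5)
d=lambda p:(190+(p[0]+.5)/4-.5,140+(p[1]+.5)/4-.5)
print('edge scene',[onz(S,s(p),0)[:2].round() for p in [(440,250),(280,0),(625,545)]],'side',[onz(D,d(p),0)[:2].round() for p in [(362,90),(292,410),(382,0)]])
print('tray rim scene',[onz(S,s(p),-30)[:2].round() for p in [(30,115),(280,38),(410,262),(135,368)]])
print('tray side',[onz(D,d(p),-30)[:2].round() for p in [(128,88),(38,304),(312,308),(358,92)]])
E
```

```text
edge scene [array([683.,  75.]), array([ 686., -262.]), array([683., 362.])] side [array([ 691., -207.]), array([690., 187.]), array([ 691., -358.])]
tray rim scene [array([ 919., -249.]), array([ 695., -248.]), array([699.,  51.]), array([918.,  54.])]
tray side [array([ 916., -249.]), array([916.,  49.]), array([700.,  48.]), array([ 702., -247.])]
```

The edge is at x≈689. The tray spans y -248 to 51, which matches its 300 mm. Plan: press 33 mm behind the offcut's middle at (456,18.6), drag straight out about 130 mm, steer to y≈-45, then go over the edge.

```bash
python3 - <<'E'
from h import *
import pickle
st=telemetry.read_state();print(st['time_s'],st['eef_pos'],st['gripper_width'],Ro.from_quat(st['tool_rot']).as_matrix().round(4).tolist())
print(go([456,18.6,60],-94.6))
W=cam('wrist',pickle.load(open('g.pkl','rb')))
print('cross',onz(W,(369,211),6), [onz(W,p,6)[:2].round(1) for p in [(153,137),(592,138),(318,274),(417,275),(318,138),(427,138)]])
E
```

```text
10.75 [501.50779953  51.62917751 140.8168408 ] 0.014149852970227412 [[-0.0035, 0.9967, -0.0805], [-0.0006, -0.0805, -0.9968], [-1.0, -0.0035, 0.0009]]
[array([ 1.35 , -0.707,  0.609]), array([-0.0003,  0.0009,  0.0035])]
cross [488.09400679  15.01246436   6.        ] [array([561.6, 179.8]), array([ 534.1, -160. ]), array([433.5,  61.9]), array([425.7, -24.7]), array([550.8,  52.2]), array([544.2, -32.2])]
```

>>> {"fn": "servo_tool", "kwargs": {
  "series": [
    [[0,0,0],[0.3,-0.25,0.2],0],
    [[0,0,0],[0.6,-0.5,0.4],0],
    [[0,0,0],[1.0,-0.7,0.6],0],
    [[0,0,0],[1.4,-0.7,0.6],0],
    [[0,0,0],[1.6,-0.7,0.6],0]
  ],
  "newtons": 40
}}

```text
time_s: 11.38
eef_pos: [458.6, 21.4, 44.5]
tool_rot: [-0.519, -0.48, 0.52, -0.48]
wrist_force: [0.2, 0.5, -0.2]
gripper_width: -0.5
```

>>> {"fn": "servo_tool", "kwargs": {
  "series": [
    [[0,0,0],[0.15,0,0],0],
    [[0,0,0],[0.25,0,0],0],
    [[0,0,0],[0.3,0,0],0],
    [[0,0,0],[0.3,0,0],0]
  ]
}}

```text
time_s: 11.88
eef_pos: [459.2, 21.6, 28.0]
tool_rot: [0.519, 0.48, -0.519, 0.48]
wrist_force: [0.2, 0.3, 0.7]
gripper_width: 0.3
```

>>> {"fn": "servo_tool", "kwargs": {
  "series": [
    [[0,0,0],[0.05,-0.03,0.04],0],
    [[0,0,0],[0.1,-0.05,0.05],0],
    [[0,0,0],[0.13,-0.05,0.05],0],
    [[0,0,0],[0.13,-0.05,0.05],0]
  ]
}}

```text
time_s: 12.38
eef_pos: [455.7, 18.8, 19.9]
tool_rot: [-0.519, -0.48, 0.519, -0.48]
wrist_force: [0.3, 0.1, 0.5]
gripper_width: -0.2
```

>>> {"fn": "servo_tool", "kwargs": {
  "series": [
    [[0,0,0],[0.01,0,0],0],
    [[0,0,0],[0.02,0,0],0],
    [[0,0,0],[0.02,0,0],0]
  ]
}}

```text
time_s: 12.75
eef_pos: [455.8, 18.8, 18.8]
tool_rot: [-0.519, -0.48, 0.519, -0.48]
wrist_force: [0.4, 0.3, 0.6]
gripper_width: 0.3
```

>>> {"fn": "servo_tool", "kwargs": {
  "series": [
    [[0,0,0],[0.008,0,0],0],
    [[0,0,0],[0.008,0,0],0]
  ]
}}

```text
time_s: 13.0
eef_pos: [455.7, 18.8, 18.3]
tool_rot: [-0.519, -0.48, 0.519, -0.48]
wrist_force: [-1.1, -0.2, -0.4]
gripper_width: 0.2
```

>>> {"fn": "servo_tool", "kwargs": {
  "series": [
    [[0,0,0],[0.01,0,0],0],
    [[0,0,0],[0.01,0,0],0]
  ]
}}

```text
time_s: 13.25
eef_pos: [455.8, 18.8, 17.7]
tool_rot: [-0.519, -0.48, 0.519, -0.48]
wrist_force: [-0.2, -0.5, -0.4]
gripper_width: 0.2
```

>>> {"fn": "servo_tool", "kwargs": {
  "series": [
    [[0,0,0],[0.006,0,0],0],
    [[0,0,0],[0.006,0,0],0]
  ]
}}

```text
time_s: 13.5
eef_pos: [455.8, 18.8, 17.4]
tool_rot: [-0.519, -0.48, 0.519, -0.48]
wrist_force: [-0.1, 0.1, 0.5]
gripper_width: 0.4
```

>>> {"fn": "servo_tool", "kwargs": {
  "series": [
    [[0,0,0],[0.006,0,0],0],
    [[0,0,0],[0.006,0,0],0]
  ]
}}

```text
time_s: 13.75
eef_pos: [455.8, 18.8, 17.1]
tool_rot: [0.519, 0.48, -0.519, 0.48]
wrist_force: [0.5, 0.1, 2.0]
gripper_width: -0.4
```

>>> {"fn": "servo_tool", "kwargs": {
  "series": [
    [[0,0,0],[0.006,0,0],0],
    [[0,0,0],[0.006,0,0],0]
  ]
}}

```text
time_s: 14.0
eef_pos: [455.8, 18.8, 17.0]
tool_rot: [0.519, 0.48, -0.519, 0.48]
wrist_force: [-1.9, 0.1, 8.3]
gripper_width: 0.2
```

Contact at 8 N. Check the tool's tilt before sliding, so that the height stays constant.

```bash
python3 - <<'E'
from h import *
st=telemetry.read_state();print(st['time_s'],st['eef_pos'],st['wrist_force'],Ro.from_quat(st['tool_rot']).as_matrix().round(5).tolist())
E
```

```text
14.0 [455.81146592  18.7694831   17.04089444] [-1.86161938  0.10027588  8.29113838] [[0.00016, 0.99694, -0.07815], [1e-05, -0.07815, -0.99694], [-1.0, 0.00016, -3e-05]]
```

>>> {"fn": "servo_tool", "kwargs": {
  "series": [
    [[0,0,0],[0,0.05,0],0],
    [[0,0,0],[0,0.1,0],0],
    [[0,0,0],[0,0.15,0],0]
  ]
}}

```text
time_s: 14.38
eef_pos: [464.3, 18.1, 17.0]
tool_rot: [-0.519, -0.48, 0.519, -0.48]
wrist_force: [-3.4, 0.2, 9.7]
gripper_width: 0.2
```

>>> {"fn": "servo_tool", "kwargs": {
  "series": [
    [[0,0,0],[-0.002,0.06,0],0],
    [[0,0,0],[-0.002,0.12,0],0],
    [[0,0,0],[-0.002,0.18,0],0],
    [[0,0,0],[-0.002,0.24,0],0]
  ]
}}

```text
time_s: 14.88
eef_pos: [478.8, 16.9, 17.1]
tool_rot: [-0.519, -0.48, 0.519, -0.48]
wrist_force: [-3.3, -0.6, 7.2]
gripper_width: 0.2
```

```bash
python3 - <<'E'
from h import *
st=telemetry.read_state();print(st['time_s'],st['eef_pos'],st['wrist_force'])
a=imaging.read_camera('side');cv2.imwrite('pics/i.png',cv2.resize(a[150:260,280:400,::-1],None,fx=5,fy=5,interpolation=cv2.INTER_CUBIC))
E
```

```text
14.875 [478.76120505  16.94478597  17.05680539] [-3.25847004 -0.58007314  7.17570375]
```

View pics/i.png

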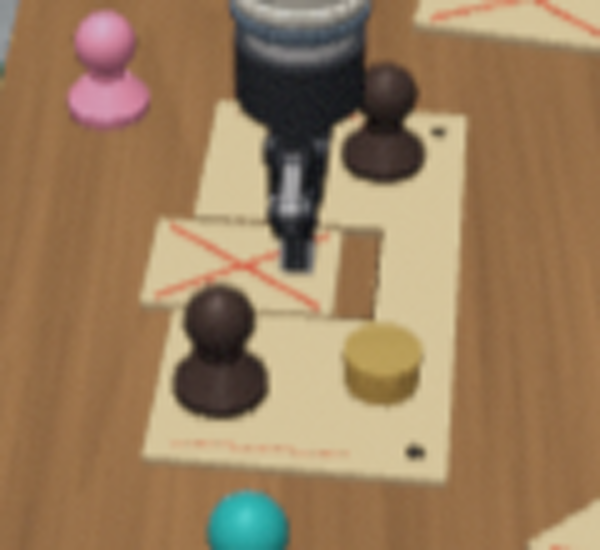

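The waste slides with the fingers (about 23 mm so far, gap open behind it). Continue.

>>> {"fn": "servo_tool", "kwargs": {
  "series": [
    [[0,0,0],[0,0.08,0],0],
    [[0,0,0],[0,0.16,0],0],
    [[0,0,0],[0,0.24,0],0],
    [[0,0,0],[0,0.32,0],0],
    [[0,0,0],[0,0.4,0],0]
  ]
}}

```text
time_s: 15.55
eef_pos: [502.7, 15.1, 17.0]
tool_rot: [-0.519, -0.48, 0.519, -0.48]
wrist_force: [-2.9, -0.1, 7.3]
gripper_width: 0.2
```

>>> {"fn": "servo_tool", "kwargs": {
  "series": [
    [[0,0,0],[0,0.09,0],0],
    [[0,0,0],[0,0.18,0],0],
    [[0,0,0],[0,0.27,0],0],
    [[0,0,0],[0,0.36,0],0],
    [[0,0,0],[0,0.45,0],0]
  ]
}}

```text
time_s: 16.18
eef_pos: [529.8, 13.0, 17.1]
tool_rot: [-0.519, -0.48, 0.519, -0.48]
wrist_force: [-2.4, 0.3, 6.5]
gripper_width: -0.0
```

>>> {"fn": "servo_tool", "kwargs": {
  "series": [
    [[0,0,0],[0,0.09,0],0],
    [[0,0,0],[0,0.18,0],0],
    [[0,0,0],[0,0.27,0],0],
    [[0,0,0],[0,0.36,0],0],
    [[0,0,0],[0,0.45,0],0]
  ]
}}

```text
time_s: 16.8
eef_pos: [556.7, 10.8, 17.1]
tool_rot: [-0.519, -0.48, 0.519, -0.48]
wrist_force: [-1.7, 0.0, 6.5]
gripper_width: -0.1
```

```bash
python3 - <<'E'
from h import *
st=telemetry.read_state();print(st['time_s'],st['eef_pos'],st['wrist_force'])
a=imaging.read_camera('side');cv2.imwrite('pics/j.png',cv2.resize(a[150:260,260:380,::-1],None,fx=5,fy=5,interpolation=cv2.INTER_CUBIC))
E
```

```text
16.8 [556.72297155  10.84828715  17.0749127 ] [-1.73868263e+00  4.49051568e-03  6.47096789e+00]
```

View pics/j.png

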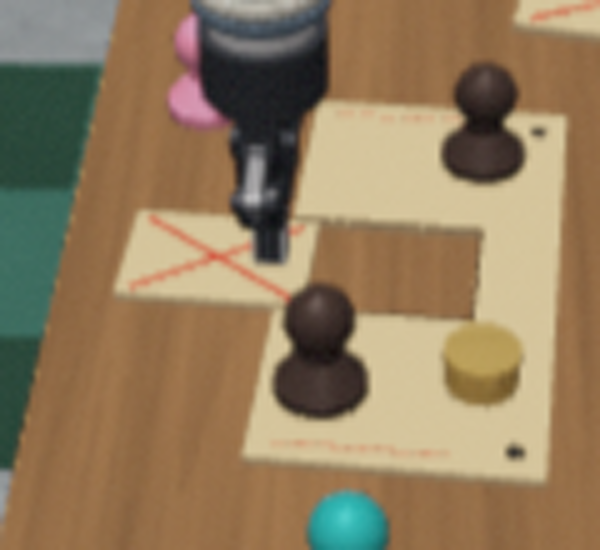

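It has slid about 101 mm, flat and straight, with the board still. Pull on until the rear clears the board.

>>> {"fn": "servo_tool", "kwargs": {
  "series": [
    [[0,0,0],[0,0.1,0],0],
    [[0,0,0],[0,0.2,0],0],
    [[0,0,0],[0,0.3,0],0],
    [[0,0,0],[0,0.4,0],0],
    [[0,0,0],[0,0.5,0],0]
  ]
}}

```text
time_s: 17.48
eef_pos: [586.6, 8.5, 17.1]
tool_rot: [-0.519, -0.48, 0.519, -0.48]
wrist_force: [-2.0, 0.1, 7.0]
gripper_width: 0.2
```

```bash
python3 - <<'E'
from h import *
st=telemetry.read_state();print(st['time_s'],st['eef_pos'],st['wrist_force'])
a=imaging.read_camera('side');cv2.imwrite('pics/k.png',cv2.resize(a[150:260,260:380,::-1],None,fx=5,fy=5,interpolation=cv2.INTER_CUBIC))
print(go([612,-45,17.05],-94.5),go([689,-45,17.05]))
E
```

```text
17.475 [586.62828158   8.52770343  17.06910918] [-1.98386275  0.13277862  7.02143816]
[array([0.002, 0.472, 0.856]), array([ 0.0003, -0.0001, -0.001 ])] [array([0.003, 1.752, 0.756])]
```

View pics/k.png

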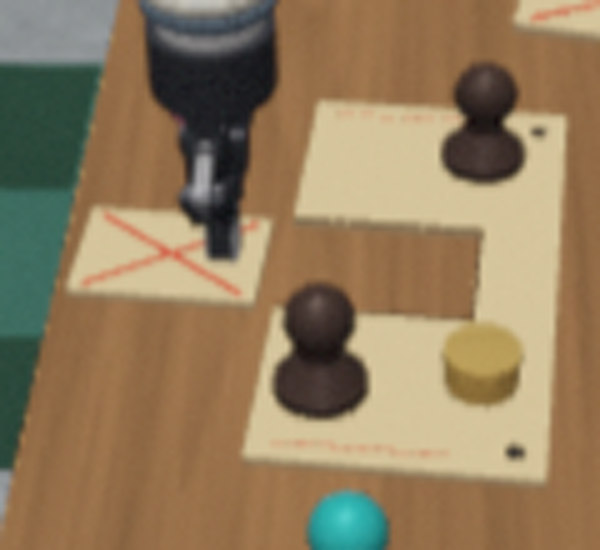

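The waste is out and clear of the board. Steer diagonally toward -y.

>>> {"fn": "servo_tool", "kwargs": {
  "series": [
    [[0,0,0],[0,0.06,0.09],0],
    [[0,0,0],[0,0.12,0.18],0],
    [[0,0,0],[0,0.18,0.27],0],
    [[0,0,0],[0,0.24,0.36],0],
    [[0,0,0],[0,0.3,0.45],0]
  ]
}}

```text
time_s: 18.15
eef_pos: [602.7, -19.8, 17.1]
tool_rot: [0.519, 0.48, -0.519, 0.48]
wrist_force: [-0.7, 1.4, 6.2]
gripper_width: -0.2
```

>>> {"fn": "servo_tool", "kwargs": {
  "series": [
    [[0,0,0],[0,0.06,0.09],0],
    [[0,0,0],[0,0.12,0.18],0],
    [[0,0,0],[0,0.18,0.27],0],
    [[0,0,0],[0,0.24,0.36],0],
    [[0,0,0],[0,0.3,0.42],0]
  ]
}}

```text
time_s: 18.77
eef_pos: [618.6, -46.4, 17.1]
tool_rot: [0.519, 0.48, -0.519, 0.48]
wrist_force: [-1.8, 1.8, 6.2]
gripper_width: 0.1
```

```bash
python3 - <<'E'
from h import *
st=telemetry.read_state();print(st['time_s'],st['eef_pos'],st['wrist_force'])
a=imaging.read_camera('side');cv2.imwrite('pics/l.png',cv2.resize(a[130:240,230:350,::-1],None,fx=5,fy=5,interpolation=cv2.INTER_CUBIC))
print(go([689,-46,17.05]))
E
```

```text
18.775 [618.60650443 -46.3928582   17.09274374] [-1.77260666  1.83505658  6.2415727 ]
[array([ 0.002,  1.16 , -0.105])]
```

View pics/l.png

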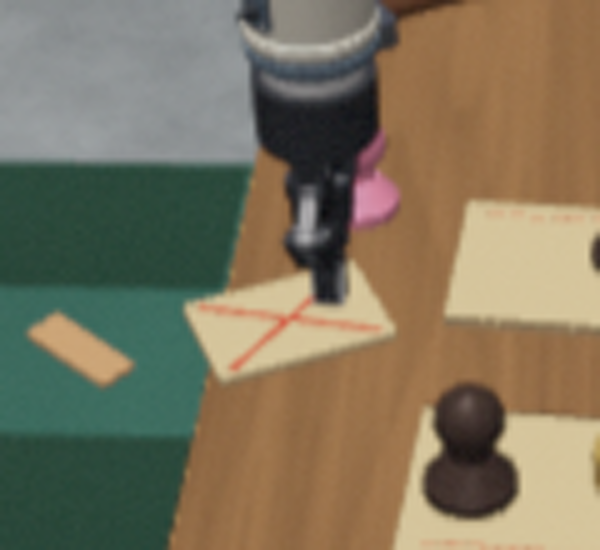

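The piece yawed somewhat during the diagonal. I'll locate it before the drop.

```bash
python3 - <<'E'
from h import *
D=cam('side')
for p in [(185,303),(225,382),(395,330),(290,318),(355,262)]: print(onz(D,(230+(p[0]+.5)/5-.5,130+(p[1]+.5)/5-.5),6).round(0))
E
```

```text
[713. -38.   6.]
[676.  38.   6.]
[576. -15.   6.]
[643. -25.   6.]
[607. -85.   6.]
```

The centre is at (643,-25) and the yaw about 28°, because the drag on the middle turned it. I'll lift and set down again behind the middle on its +y side, so that a slightly diagonal push goes through the middle.

>>> {"fn": "servo_tool", "kwargs": {
  "series": [
    [[0,0,0],[-0.1,0,0],0],
    [[0,0,0],[-0.2,0,-0.05],0],
    [[0,0,0],[-0.2,-0.07,-0.3],0],
    [[0,0,0],[-0.2,-0.14,-0.54],0],
    [[0,0,0],[-0.2,-0.14,-0.54],0]
  ]
}}

```text
time_s: 19.45
eef_pos: [612.0, -11.7, 28.6]
tool_rot: [-0.518, -0.481, 0.519, -0.48]
wrist_force: [-0.6, -0.4, -0.3]
gripper_width: -0.4
```

>>> {"fn": "servo_tool", "kwargs": {
  "series": [
    [[0,0,0],[0.08,0,0],0],
    [[0,0,0],[0.15,0,0],0],
    [[0,0,0],[0.17,0,0],0],
    [[0,0,0],[0.17,0,0],0]
  ]
}}

```text
time_s: 19.95
eef_pos: [612.6, -13.7, 18.3]
tool_rot: [-0.519, -0.48, 0.519, -0.48]
wrist_force: [-0.2, 0.5, -0.6]
gripper_width: -0.3
```

```bash
python3 - <<'E'
from h import *
st=telemetry.read_state();print(st['time_s'],st['eef_pos'],st['wrist_force'])
a=imaging.read_camera('side');cv2.imwrite('pics/m.png',cv2.resize(a[130:240,230:350,::-1],None,fx=5,fy=5,interpolation=cv2.INTER_CUBIC))
E
```

```text
19.95 [612.64503824 -13.65507184  18.29956196] [-0.16694948  0.4515372  -0.64346946]
```

View pics/m.png

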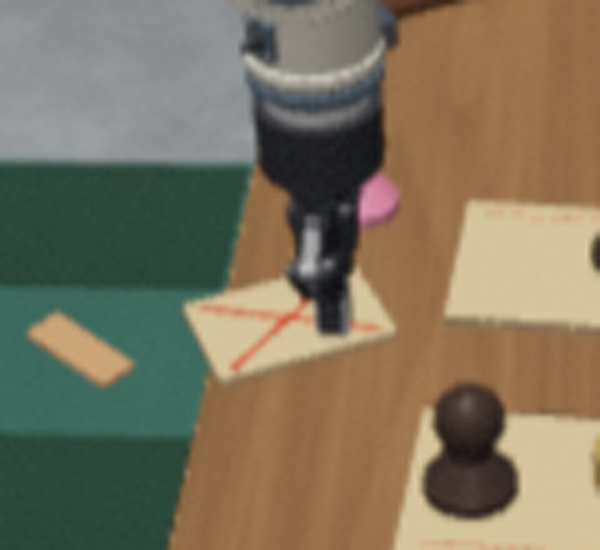

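The fingers hover over the rear part, and the waste hasn't moved. Touch down slowly.

>>> {"fn": "servo_tool", "kwargs": {
  "series": [
    [[0,0,0],[0.007,0,0],0],
    [[0,0,0],[0.014,0,0],0],
    [[0,0,0],[0.014,0,0],0]
  ]
}}

```text
time_s: 20.38
eef_pos: [612.8, -13.4, 17.8]
tool_rot: [0.519, 0.48, -0.519, 0.48]
wrist_force: [1.1, -0.2, -0.8]
gripper_width: -0.1
```

>>> {"fn": "servo_tool", "kwargs": {
  "series": [
    [[0,0,0],[0.006,0,0],0],
    [[0,0,0],[0.006,0,0],0]
  ]
}}

```text
time_s: 20.62
eef_pos: [612.7, -13.4, 17.4]
tool_rot: [-0.519, -0.48, 0.519, -0.48]
wrist_force: [0.5, -0.5, 1.0]
gripper_width: 0.0
```

>>> {"fn": "servo_tool", "kwargs": {
  "series": [
    [[0,0,0],[0.006,0,0],0],
    [[0,0,0],[0.006,0,0],0]
  ]
}}

```text
time_s: 20.88
eef_pos: [612.8, -13.4, 17.1]
tool_rot: [0.519, 0.48, -0.519, 0.48]
wrist_force: [-0.3, -0.7, 1.1]
gripper_width: -0.1
```

>>> {"fn": "servo_tool", "kwargs": {
  "series": [
    [[0,0,0],[0.004,0,0],0],
    [[0,0,0],[0.004,0,0],0]
  ]
}}

```text
time_s: 21.12
eef_pos: [612.8, -13.4, 17.1]
tool_rot: [0.519, 0.48, -0.519, 0.48]
wrist_force: [-1.3, 0.4, 6.0]
gripper_width: 0.0
```

>>> {"fn": "servo_tool", "kwargs": {
  "series": [
    [[0,0,0],[0,0.1,0.017],0],
    [[0,0,0],[0,0.2,0.034],0],
    [[0,0,0],[0,0.3,0.05],0],
    [[0,0,0],[0,0.4,0.07],0],
    [[0,0,0],[0,0.5,0.085],0]
  ]
}}

```text
time_s: 21.75
eef_pos: [642.5, -20.9, 17.1]
tool_rot: [0.519, 0.48, -0.519, 0.48]
wrist_force: [-2.1, 1.9, 5.4]
gripper_width: -0.2
```

```bash
python3 - <<'E'
from h import *
st=telemetry.read_state();print(st['time_s'],st['eef_pos'],st['wrist_force'])
a=imaging.read_camera('side');cv2.imwrite('pics/n.png',cv2.resize(a[130:240,230:350,::-1],None,fx=5,fy=5,interpolation=cv2.INTER_CUBIC))
E
```

```text
21.75 [642.53286429 -20.85070687  17.09605936] [-2.12522384  1.92328004  5.40973886]
```

View pics/n.png

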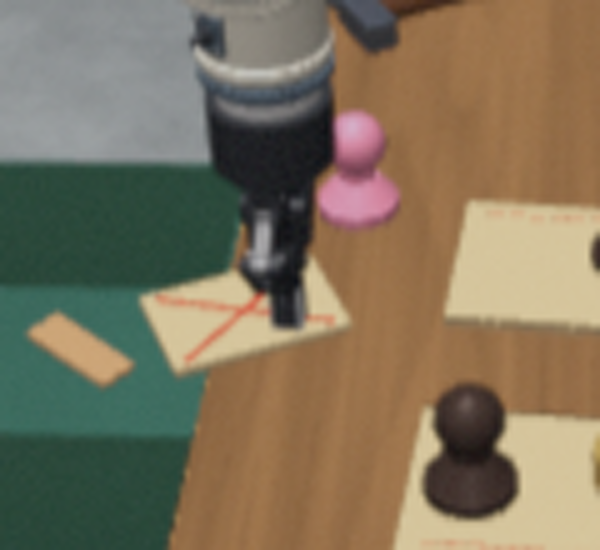

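It translated without further turning (centre about (673,-33)). Now run it over the edge with some speed and lift off.

>>> {"fn": "servo_tool", "kwargs": {
  "series": [
    [[0,0,0],[0,0.13,0.02],0],
    [[0,0,0],[0,0.33,0.055],0],
    [[0,0,0],[0,0.6,0.1],0],
    [[0,0,0],[0,0.9,0.15],0],
    [[0,0,0],[-0.5,1.15,0.19],0]
  ]
}}

```text
time_s: 22.42
eef_pos: [708.7, -37.6, 44.4]
tool_rot: [-0.518, -0.481, 0.52, -0.479]
wrist_force: [-0.2, 0.0, 0.0]
gripper_width: -0.2
```

>>> {"fn": "servo_tool", "kwargs": {
  "series": [
    [[0,0,0],[-0.6,0,0],0],
    [[0,0,0],[-1.2,0,0],0],
    [[0,0,0],[-1.5,0,0],0],
    [[0,0,0],[-1.5,0,0],0]
  ]
}}

```text
time_s: 22.92
eef_pos: [710.8, -37.6, 137.7]
tool_rot: [0.52, 0.48, -0.519, 0.481]
wrist_force: [0.6, 0.6, 0.4]
gripper_width: -0.2
```

```bash
python3 - <<'E'
from h import *
st=telemetry.read_state();print(st['time_s'],st['eef_pos'],st['wrist_force'])
a=imaging.read_camera('side');cv2.imwrite('pics/o.png',a[:,:,::-1])
a=imaging.read_camera('scene');cv2.imwrite('pics/o2.png',a[:,:,::-1])
E
```

```text
22.925 [710.78521532 -37.59140344 137.71650758] [0.55911597 0.56429692 0.38149704]
```

View pics/o.png

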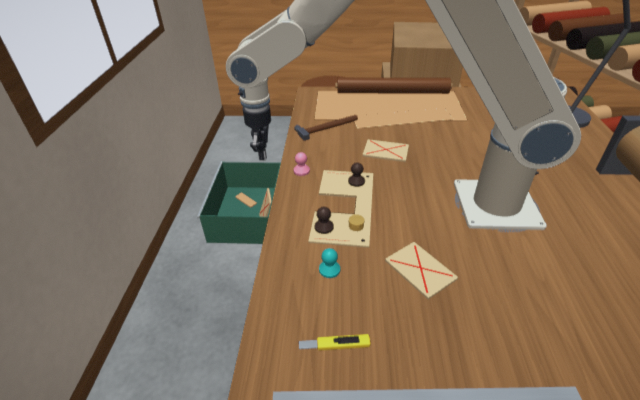

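View pics/o2.png

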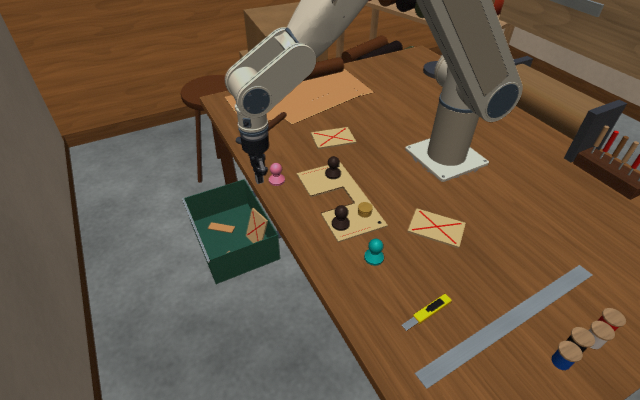

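The waste is inside the tray, apparently leaning on the near wall (scene (257,226)). Let it settle and look closer.

>>> {"fn": "servo_tool", "kwargs": {
  "series": [
    [[0,0,0],[-0.3,-0.5,0],0],
    [[0,0,0],[-0.3,-0.8,0],0],
    [[0,0,0],[-0.3,-0.8,0],0],
    [[0,0,0],[-0.3,-0.8,0],0],
    [[0,0,0],[-0.3,-0.8,0],0]
  ]
}}

```text
time_s: 23.65
eef_pos: [662.9, -33.9, 154.1]
tool_rot: [-0.519, -0.48, 0.519, -0.48]
wrist_force: [0.3, 0.6, 0.1]
gripper_width: -0.0
```

```bash
python3 - <<'E'
from h import *
a=imaging.read_camera('scene');b=imaging.read_camera('side')
o=np.hstack([cv2.resize(x,(400,400),interpolation=cv2.INTER_CUBIC) for x in (a[165:285,175:295],b[145:265,195:315])])
cv2.imwrite('pics/p.png',o[:,:,::-1])
cv2.imwrite('pics/p2.png',cv2.resize(b[150:260,280:400,::-1],None,fx=5,fy=5,interpolation=cv2.INTER_CUBIC))
old=cv2.imread('pics/o2.png')[:,:,::-1]; d=cv2.absdiff(old[165:285,175:290],a[165:285,175:290]).max(2);ys,xs=np.where(d>60);print('moved px',len(xs))
# board corners now vs start, side view
S=cam('side'); c0=cv2.imread('pics/a_side.png')[:,:,::-1]
for (u,v) in [(320,171),(374,172),(370,243),(310,241)]:
    t=c0[v-7:v+8,u-7:u+8];r=cv2.matchTemplate(b[v-12:v+13,u-12:u+13].copy(),t.copy(),cv2.TM_CCOEFF_NORMED);print(np.array(cv2.minMaxLoc(r)[3])-5,r.max().round(3))
X=tri([ray(cam('scene'),(249,217)),ray(S,(263,194))])
E
```

```text
moved px 219
[0 0] 0.999
[0 0] 0.999
[0 0] 0.999
[0 0] 0.999
```

View pics/p.png

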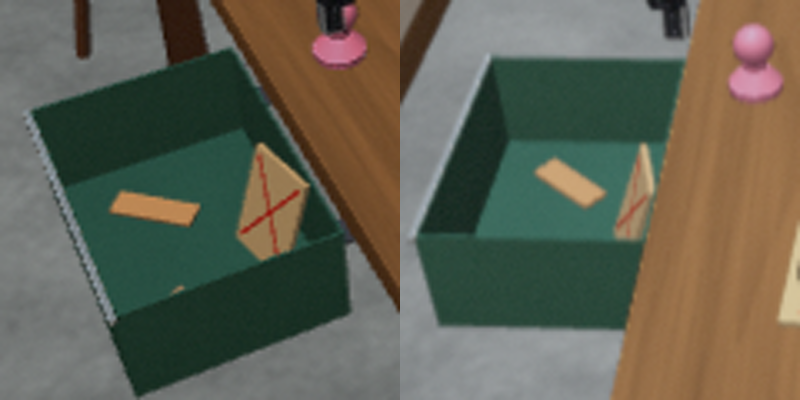

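View pics/p2.png

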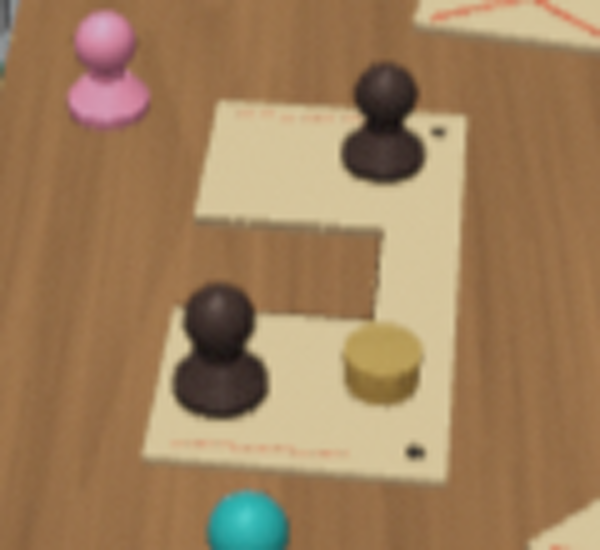

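The piece leans in the tray against the near wall, cross facing out. I need to know that it is at rest and how high its middle sits.

>>> {"fn": "servo_tool", "kwargs": {
  "series": [
    [[0,0,0],[0,0,0],0],
    [[0,0,0],[0,0,0],0],
    [[0,0,0],[0,0,0],0],
    [[0,0,0],[0,0,0],0],
    [[0,0,0],[0,0,0],0]
  ]
}}

```text
time_s: 24.38
eef_pos: [662.3, -33.8, 154.8]
tool_rot: [0.519, 0.48, -0.519, 0.48]
wrist_force: [-0.6, -0.5, 0.6]
gripper_width: -0.1
```

>>> {"fn": "servo_tool", "kwargs": {
  "series": [
    [[0,0,0],[0,0,0],0],
    [[0,0,0],[0,0,0],0],
    [[0,0,0],[0,0,0],0],
    [[0,0,0],[0,0,0],0],
    [[0,0,0],[0,0,0],0]
  ]
}}

```text
time_s: 25.0
eef_pos: [662.3, -33.8, 154.8]
tool_rot: [0.519, 0.48, -0.519, 0.48]
wrist_force: [0.2, -0.5, -0.3]
gripper_width: 0.1
```

```bash
python3 - <<'E'
from h import *
a=imaging.read_camera('scene');b=imaging.read_camera('side')
o=np.hstack([cv2.resize(x,(400,400),interpolation=cv2.INTER_CUBIC) for x in (a[165:285,175:295],b[145:265,195:315])])[:,:,::-1]
cv2.imwrite('pics/q.png',o)
d=cv2.absdiff(cv2.imread('pics/p.png'),np.ascontiguousarray(o)).max(2)
print('diff scene tray',(d[100:320,200:320]>40).sum(),'side',(d[130:260,600:670]>40).sum())
s=lambda p:(175+p[0]*.3,165+p[1]*.3); e=lambda p:(195+(p[0]-400)*.3,145+p[1]*.3)
print('middle',tri([ray(cam('scene'),s((269,212))),ray(cam('side'),e((632,204)))]))
print('top corner',tri([ray(cam('scene'),s((262,145))),ray(cam('side'),e((643,146)))]))
st=telemetry.read_state();print(st['time_s'],st['wrist_force'],st['eef_pos'])
E
```

```text
diff scene tray 0 side 0
middle (array([732.79408646, -56.8746947 , -82.17996559]), [3.399415760627089, 3.3994157606269733])
top corner (array([720.63958387, -93.76910817, -31.48784249]), [0.3478811816324, 0.3478811816323484])
25.1 [-0.41463192 -0.74639489 -0.36059611] [662.31393237 -33.83750287 154.76129331]
```

At rest: no pixel changes over 1.25 s. The middle is at about z -82, some 52 mm below the rim, and lies in the tray at x≈-75, y≈+41. Everything else is in place and the arm is clear, so I'll hand in.

```bash
python3 -c "
from workcell import order; print(order.sign_off())"
```

```text
the job is handed in; nothing more can be done
None
```

The job is handed in: the weight stands on the board and the waste lies in the scrap tray. It took about 25 s; no verdict is reported.

**What I did**
- **Weight:** I gripped the iron weight by its ball and set it upright on the free front of the arm that carries the wax tin.
- **Waste:** I touched down slowly and, leaning with about 5 to 10 N, slid it straight out of the slot. I then steered it toward -y and ran it over the bench edge into the tray.

**Last checks**
- **Board:** the matched image patches at its four corners shifted by 0 px in the side view.
- **Weights and tin:** both weights are upright and the tin looks unmoved. The hammer and knife look unmoved too, but I only checked them by eye in the pictures.
- **Waste:** it is at rest, leaning on the tray's near wall. Its middle is about 52 mm below the rim; the two views disagree by about 3 mm on that point.
- **Robot:** the arm is clear of everything and the wrist force is about 0 N.

**What did not go to plan**
- My first grip on the ball read narrower than the ball, so I gripped again about 8 mm lower. The second grip read about the same but held through the lift.
- The waste turned about 28° while I steered it sideways, after it was clear of the slot. I lifted the fingers and set them down again behind its middle before pushing it over the edge.

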